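# Half-open the air valve, then seat the metering screw and hold it a quarter turn back

### The job

On the bench's air manifold, first set the lever of the ball valve half open, at the middle of its three marks (45 degrees). Then turn the thumbscrew with the flat oval head clockwise until it seats against its stop, back it off a quarter turn, and finish there with your fingers still gripping its head. Leave the lever at half, the small round-headed screw unturned and the loose parts around where they are.

Things in the scene. Friction and masses are not known exactly. Their poses are not given: they have to be found in the camera images.
- manifold: Aluminium bar fixed to the bench, 50 (x) x 330 (y) x 30 mm high. Origin: centre of its underside. Its x points to its back (away from the robot, yaw within 0.3 rad), y along the bar to the left. Three 44 mm square blocks, tops 64 mm above the bench, stand on it 105 mm apart in any order and carry the lever and the two screws, all on vertical axes.
- lever_axis (a point): Point on the vertical turning axis of the ball valve, 87 mm above the bench, at mid height of the lever's grip; fixed to the manifold. A white 58 mm disc (top 67 mm above the bench) with three dark radial marks (0, 45, 90 degrees) lies under the hub.
- lever_grip (a point): Middle of the lever's black sleeve, 52 mm from the axis, 87 mm above the bench. Sleeve: 42 mm long (33 to 75 mm from the axis), 14 mm wide, 18 mm high (z 78 to 96 mm). This point's x points from the sleeve to the axis. Nothing under the sleeve stands higher than 40 mm.
- lever (a joint): Angle of the lever (rad): 0 = shut, lever pointing to the manifold's front (-x); grows counterclockwise from above, its end swinging to the manifold's -y; 0.785 = half open, middle mark; 1.571 = fully open, along the bar. Stops at 0 and 1.571. Friction 0.06 N m; stays where it is left.
- spade_grip (a point): Centre of the flat oval head of the metering thumbscrew, on its vertical axis, 94 mm above the bench. Upright steel blade with round ends, 44 mm long along this point's x, 8 mm thick along its y, 22 mm high (z 83 to 105 mm), on a 15 mm neck; brass collar below, top at 72 mm. Pinch it across its thickness from above. The point turns with the screw; the head does not rise.
- spade_screw (a joint): Angle of that screw (rad): 0 = seated on a hard stop, blade across the bar (manifold x), the nose on its neck pointing to the front (-x) at a pin; grows counterclockwise from above as it is backed off; 1.571 = quarter turn back, blade along the bar. Starts between 0.7 and 2.8. Friction 0.05 N m; stays where it is left.
- round_top (a point): Top centre of the other screw, with a small round ribbed head 22 mm in diameter and 14 mm high; top 86 mm above the bench. Not to be turned.
- round_screw (a joint): Angle of the small round-headed screw (rad); starts at 0 and must stay there.
- run_cap: White oval motor capacitor lying loose on the bench, 52x83x34 mm. Origin at the centre of its underside. Bystander.
- tin: Flat round tin, 53 mm across, 20 mm high, loose. Origin at the centre of its underside. Bystander.
- orange_board: Orange circuit board, 45x70x16 mm, loose. Origin at the centre of its underside. Bystander.
- coil: Small transformer block, 44x44x36 mm, loose. Origin at the centre of its underside. Bystander.
- black_tape: Roll of black tape lying flat, 48 mm across, 19 mm high, loose. Origin at the centre of its underside. Bystander.

How it is judged:
By the outcome, as a careful person would: the job done as asked, in the order asked, and still so for the second after the job is handed in, while the arm keeps its last pose, push and grip.
It also fails if it takes over 72 s, if anything falls off the work surface, if the arm or the gripper's body presses on something with over 40 N, if the wrist force passes 120 N, or if a joint passes its speed limit or range.

### The arm

A 6-joint arm with a two-finger parallel gripper is mounted at the origin on a cart in front of the work surface, level with it; the furniture and walls round the work are solid. World frame = base frame: x ahead of the robot, y to its left, z up, the work surface at z = 0. Lengths are in m, angles in rad, forces in N, time in s.
With the tool pointing down it reaches from about 0.25 to 0.775 m from the base axis. Payload 4 kg.
Tool frame: the origin (TCP) lies midway between the tips of the shut fingers; the grasp point (between the pads) lies 19 mm behind it; y points along the fingers, x is the direction in which the jaws open and shut, and the axes are right-handed (so a half turn about y gives the same grasp; the last joint's range is limited). The gripper opens to 85 mm and grips with 20 to 120 N. Pads are 22 mm wide; open, the fingers measure 114 mm over their backs; the gripper's body (76 mm by 85 mm) begins 54 mm behind the grasp point. The pads swing forward as they close: fully open they stand 13 mm farther back than shut.
Start: joints at [1.089, 0.087, 1.371, -0, 1.684, -0.103], TCP at [0.203, 0.511, 0.231] pointing down, gripper open.
Joint ranges: [-3.1, 3.1], [-0.76, 2.03], [0.27, 2.55], [-1.08, 4.22], [0.17, 2.65], [-2.57, 2.57]. Speed limits (rad/s): [2.79, 2.79, 3.14, 3.14, 3.14, 3.14].

### API

Orientations are given as a 3x3 rotation matrix whose columns are the frame's x, y, z axes.
In Python, from plant import env, optics gives the robot as it stands. The module is installed in compiled form; this text tells all that it offers.
- The arm moves only by the tool play_rows, never from a script. Its argument "motion" is text: rows parted by semicolons, each of 6 numbers parted by spaces: the shift along the tool's x, y, z in cm, then the turn, a rotation vector about the tool's x, y, z in degrees. A call has 1 to 8 rows; each row is the pose to reach, as a shift and turn from the pose commanded when the call began, along the tool's axes at that moment; what a row does not reach only later rows make up. A row lasts 1/10 s, in which the tool goes at most 50 mm and 8.59 degrees, less where a joint would pass 70% of its speed; a pose out of reach is approached as far as the arm can. A call with a gripper value outside its range is refused whole. "claw" is the finger opening in cm, from 0 to 8.54, set as the call begins (left out, the last holds). The fingers move at their own pace and stop on an object; "force" is the grip in N (left out, the last holds). Time passes only in rows, so rows that repeat a pose let the fingers close. It gives the time, the measured TCP pose, the force and the opening at its end, in the units of the state.
- env.get_obs(): the state, without advancing time (a new reading comes with each control period).
- optics.capture(name): name is "scene" or "top"; returns the picture (420x560x3 uint8, red, green, blue); there is no depth.
- optics.camera_params(name): a dict with "fovy" (degrees; the focal length in pixels is half the picture's height over the tangent of half this angle, whatever the lens; pixels are square), "cx", "cy" (the principal point, pixels), "k1" (the pictures are not rectified: a ray, as slopes to the right and down, at radius r is drawn at 1 + k1 r^2 times it, then the intrinsics apply), "R" (3x3) and "t" (3): a world point X has camera coordinates R X + t. Camera axes: x right, y down, z forward; pixel columns grow to the right and rows downward; lengths in m; the calibration is good to about 2 mm. A picture is of the moment at which its call begins. camera_params takes no time and is no camera call.
- env.sign_off(): hands the job in, once; it reports no verdict.
Trained networks look in the newest picture that a camera, given by its name, has taken for a name from the list of things; names that differ only in an ending like _2 or _b are one class to them, and where a whole thing is asked for, a point or a joint stands for the part that bears it (a point fixed in the world has none). Each returns a list of dicts, best first, with "p" (0 to 1); they miss things now and then, are a little off and sometimes report something else, mostly with a low value. They report only what shows in the picture. A call takes as long as a camera call.
- optics.find_in(camera, query): "point" ([column, row] in pixels, amid what is visible of it).
- optics.regions_of(camera, query): "pixels" (420x560 bool, what is visible of it) and "point" ([column, row] in pixels, amid what is visible of it).
The state is a dict: "time": time; "joint_positions": joint angles; "qvel": joint speeds; "effort": joint torques, N m; "ee_pos": TCP position; "ee_rot": TCP orientation; "force": force on the tool from outside, world axes, zero at the start; "moment": the same for the moment, N m; "gripper_width": opening from 0.0 (shut) to 1.0 (fully open).
Only numpy, scipy, OpenCV 4.12 (cv2) and the standard library are available. Lean on these libraries where they do the work, as an engineer would, in place of code of your own. Each camera call takes 0.05 s, during which the arm holds its last target. There are 200 camera calls.

## Working session

There is one attempt and no reset: what is moved stays moved. The work goes in short steps, Python scripts to look and compute and a tool call to move; the robot and the scene stay as the last step left them, time stands still between calls to the robot, and variables do not carry over. Pictures are saved under pics/ and viewed, about 8 in all and at most 12, crops included, and the job is handed in when it is done.

Besides the shell and the picture viewer there is one more tool, called after ">>>" as name(argument=value, ...) on one line, values as JSON. play_rows: Moves the arm, as the interface text tells. Its arguments: {"type":"object","properties":{"motion":{"type":"string"},"claw":{"type":"number"},"force":{"type":"number"}},"required":["motion"]}

```bash
mkdir -p pics; cat > h.py <<'E'
import numpy as np, cv2
from plant import env, optics
def cam(n):
    p=optics.camera_params(n); f=210/np.tan(np.radians(p['fovy'])/2)
    return p,f
def ray(n,px):
    p,f=cam(n); d=(np.array(px,float)-[p['cx'],p['cy']])/f; s=d.copy()
    for _ in range(20): s=d/(1+p['k1']*(s@s))
    R=np.array(p['R']); t=np.array(p['t'])
    return -R.T@t, R.T@np.array([s[0],s[1],1])
def at(n,px,z):
    c,v=ray(n,px); return c+v*(z-c[2])/v[2]
def proj(n,X):
    p,f=cam(n); q=np.array(p['R'])@np.array(X)+np.array(p['t']); s=q[:2]/q[2]
    return s*(1+p['k1']*(s@s))*f+[p['cx'],p['cy']]
def save(n,name,crop=None,k=1):
    im=optics.capture(n)[:,:,::-1].copy()
    if crop: x0,y0,x1,y1=crop; im=im[y0:y1,x0:x1]
    cv2.imwrite('pics/'+name,cv2.resize(im,None,fx=k,fy=k,interpolation=cv2.INTER_CUBIC)); return im
E
python3 - <<'E'
from h import *
np.set_printoptions(precision=3,suppress=True)
a=save('top','top0.png');b=save('scene','scene0.png')
cv2.imwrite('pics/both0.png',cv2.resize(np.vstack([a,b]),None,fx=.71,fy=.71))
for n in('top','scene'):
  print(n,ray(n,(280,210)))
  for q,z in(('lever_grip',.087),('spade_grip',.094),('round_top',.086),('manifold',.03)):
    for r in optics.find_in(n,q)[:2]: print(q,r['p'],np.array(r['point']),at(n,r['point'],z))
o=env.get_obs();print(o['time'],o['ee_pos'],o['ee_rot'])
E
```

```text
top (array([0.45 , 0.021, 0.947]), array([ 0.121, -0.002, -0.993]))
lever_grip 0.69 [310.1 222.1] [ 0.53  -0.037  0.087]
spade_grip 0.61 [361.9 219.9] [ 0.53  -0.133  0.094]
round_top 0.72 [292.6 261.9] [ 0.456 -0.002  0.086]
manifold 0.88 [297.  215.6] [ 0.549 -0.015  0.03 ]
manifold 0.27 [293.2 269.4] [ 0.441 -0.004  0.03 ]
scene (array([ 0.152, -0.513,  0.707]), array([ 0.47 ,  0.561, -0.681]))
lever_grip 0.84 [266.9 239.5] [ 0.516 -0.045  0.087]
spade_grip 0.62 [312.5 263.7] [ 0.534 -0.139  0.094]
round_top 0.64 [252.8 194.9] [0.569 0.063 0.086]
manifold 0.69 [289.  281.6] [ 0.515 -0.104  0.03 ]
manifold 0.51 [275.9 240.5] [ 0.56  -0.015  0.03 ]
0.5 [0.203 0.511 0.231] [[ 0.37  -0.    -0.929]
 [ 0.929 -0.     0.37 ]
 [-0.    -1.     0.   ]]
```

View pics/top0.png

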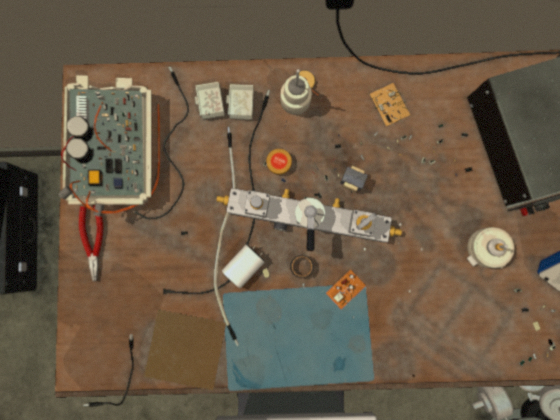

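View pics/scene0.png

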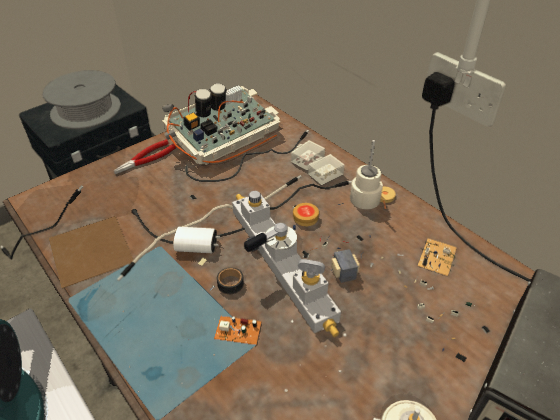

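The top view shows the round screw at about (256,200), the lever hub at (311,211) with its sleeve pointing to the front at (311,240), and the spade at (364,222). The tape (302,266) and the board (346,289) lie in front. The next step is an enlarged view.

```bash
python3 - <<'E'
from h import *
np.set_printoptions(precision=3,suppress=True)
a=save('top','t1.png',(215,170,415,310),4)
b=save('scene','s1.png',(215,170,365,345),3)
A=cv2.imread('pics/t1.png')
cv2.imwrite('pics/t1.png',A)
for n in('top','scene'):
  for q in('lever_grip','spade_grip','round_top','manifold'):
    r=optics.regions_of(n,q)[0];ys,xs=np.nonzero(r['pixels'])
    (c,s,ang)=cv2.minAreaRect(np.c_[xs,ys].astype(np.float32))
    print(n,q,r['p'],len(xs),np.array(r['point']),c,s,ang)
E
```

```text
top lever_grip 0.67 358 [311.1 225.4] (310.5, 227.5) (45.0, 11.0) 90.0Traceback (most recent call last):
  File "<stdin>", line 9, in <module>
IndexError: list index out of range
```

View pics/t1.png

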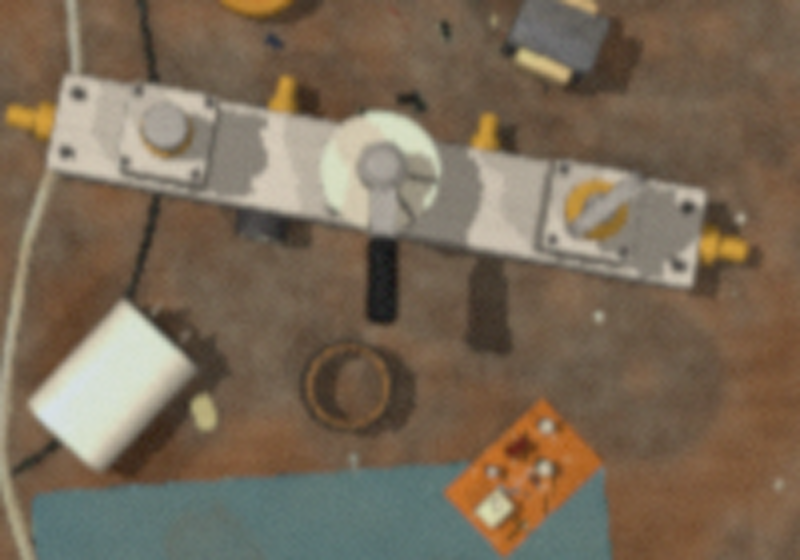

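View pics/s1.png

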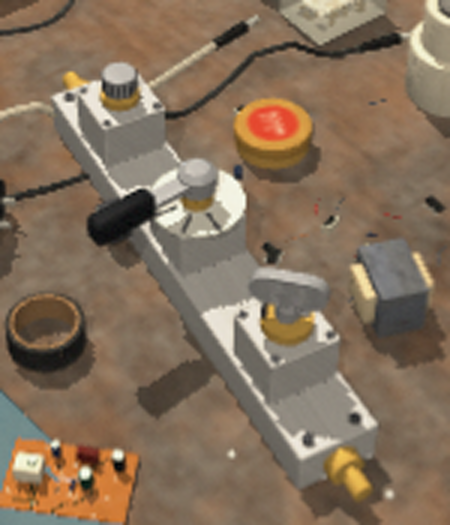

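The crop shows the following, in crop pixels:
- **Bar corners:** (68,75), (50,170), (705,190), (692,285).
- **Lever:** hub (380,165), disc centre (381,172), sleeve centre (382,280).
- **Blade:** runs from (575,235) to (645,182), with its collar at (597,208).
- **Round head:** (165,127).

```bash
python3 - <<'E'
from h import *
np.set_printoptions(precision=4,suppress=True)
F=lambda u,v:(215+(u+.5)/4-.5,170+(v+.5)/4-.5)
P=lambda u,v,z:at('top',F(u,v),z)
c=[P(u,v,.03) for u,v in((68,75),(50,170),(692,285),(705,190))]
print(np.array(c)[:,:2], 'centre',np.mean(c,0))
d=(c[0]+c[1]-c[2]-c[3]);yaw=np.arctan2(-d[0],d[1]);print('yaw',yaw,np.linalg.norm(d)/2)
m=np.mean(c,0);y=np.array([-np.sin(yaw),np.cos(yaw)]);x=np.array([np.cos(yaw),np.sin(yaw)])
for n,u,v,z in(('disc',381,172,.067),('hub',380,165,.1),('sleeve',382,280,.096),('round',165,127,.086),('collar',597,208,.072),('bl1',575,235,.105),('bl2',645,182,.105)):
  q=P(u,v,z)[:2]; print(n,q,'man',(q-m[:2])@x,(q-m[:2])@y)
for s in(-.105,0,.105): print('axis',m[:2]+s*y)
S=lambda u,v,z:at('scene',(215+(u+.5)/3-.5,170+(v+.5)/3-.5),z)
print('scene hub',S(197,172,.1),'sleeve',S(122,217,.087),'blade',S(288,292,.094),S(254,270,.105),S(326,290,.105),'round',S(120,72,.086))
E
```

```text
[[ 0.608   0.1157]
 [ 0.5597  0.1256]
 [ 0.4929 -0.1939]
 [ 0.5403 -0.203 ]] centre [ 0.5502 -0.0389  0.03  ]
yaw -0.20772013385783666 0.32612401376621153
disc [ 0.5498 -0.0386] man -0.0005017551244797173 0.00024326882924544167
hub [ 0.5493 -0.036 ] man -0.0014891460302529054 0.0026722658302326965
sleeve [ 0.496  -0.0353] man -0.053751336153544674 -0.0076409519480354834
round [0.572  0.0643] man 2.6672302156736563e-05 0.10547945630209038
collar [ 0.5289 -0.1408] man 0.00020356659663153454 -0.10409577769047189
bl1 [ 0.5138 -0.124 ] man -0.018090735763797165 -0.09080994557898055
bl2 [ 0.5374 -0.1573] man 0.011845131256024988 -0.11852631306912843
axis [ 0.5286 -0.1416]
axis [ 0.5502 -0.0389]
axis [0.5719 0.0639]
scene hub [ 0.5443 -0.0464  0.1   ] sleeve [ 0.4968 -0.0369  0.087 ] blade [ 0.5272 -0.1425  0.094 ] [ 0.5169 -0.1263  0.105 ] [ 0.5367 -0.161   0.105 ] round [0.5734 0.0638 0.086 ]
```

```bash
cat >> h.py <<'E'
def go(p,phi):
    "shift(cm)/yaw(deg about tool y) from measured pose to TCP p, jaw angle phi"
    o=env.get_obs();R=np.array(o['ee_rot']);e=np.array(o['ee_pos'])
    cur=np.arctan2(R[1,0],R[0,0]); dphi=(phi-cur+np.pi)%(2*np.pi)-np.pi
    # full correction rotation incl. tilt
    x=[np.cos(phi),np.sin(phi),0];y=[0,0,-1];T=np.c_[x,y,np.cross(x,y)]
    rv=cv2.Rodrigues(R.T@T)[0].ravel()*57.2958
    print('shift cm',np.round(R.T@(np.array(p)-e)*100,2),'rot deg',np.round(rv,1))
    print('t',o['time'],'tcp',np.round(e,4),'phi',round(cur,3),'q',np.round(o['joint_positions'],2),'F',np.round(o['force'],1),'M',np.round(o['moment'],2),'w',round(float(o['gripper_width']),3))
E
python3 -c "
from h import *
go([.496,-.036,.16],1.5)"
```

```text
shift cm [-40.01   7.13 -47.41] rot deg [  0.  -17.6   0. ]
t 0.7 tcp [0.2034 0.511  0.2314] phi 1.192 q [ 1.09  0.09  1.37 -0.    1.68 -0.1 ] F [-0.6  0.   0.1] M [ 0.02 -0.04  0.  ] w 1.003
```

>>> play_rows(motion="-22 2 -26 0 -9 0;-22 2 -26 0 -9 0;-22 2 -26 0 -9 0;-22 2 -26 0 -9 0;-22 2 -26 0 -9 0;-22 2 -26 0 -9 0;-22 2 -26 0 -9 0;-22 2 -26 0 -9 0", claw=4.5, force=40)

```text
time: 1.5
ee_pos: [0.3655, 0.2062, 0.2111]
ee_rot: [[0.228, 0.001, -0.974], [0.974, -0.002, 0.228], [-0.002, -1.0, -0.001]]
force: [-0.2, 0.1, 0.1]
gripper_width: 0.528
```

```bash
python3 -c "
from h import *
go([.496,-.036,.16],1.5)"
```

```text
shift cm [-20.6    5.17 -18.22] rot deg [ 0.1 -9.1 -0.1]
t 1.5 tcp [0.3655 0.2062 0.2111] phi 1.341 q [ 0.38 -0.2   1.69 -0.    1.66 -0.96] F [-0.2  0.1  0.1] M [ 0.01 -0.02  0.01] w 0.528
```

>>> play_rows(motion="-20.6 5.2 -18.2 0 -9 0;-20.6 5.2 -18.2 0 -9 0;-20.6 5.2 -18.2 0 -9 0;-20.6 5.2 -18.2 0 -9 0;-20.6 5.2 -18.2 0 -9 0;-20.6 5.2 -18.2 0 -9 0;-20.6 5.2 -18.2 0 -9 0;-20.6 5.2 -18.2 0 -9 0")

```text
time: 2.3
ee_pos: [0.4959, -0.0303, 0.1589]
ee_rot: [[0.066, -0.001, -0.998], [0.998, 0.001, 0.066], [0.001, -1.0, 0.001]]
force: [0.1, 0.7, 0.0]
gripper_width: 0.53
```

```bash
python3 -c "
from h import *
save('scene','s2.png',(190,100,390,330),2.6)
go([.496,-.036,.067],1.5)"
```

```text
shift cm [-0.65  9.23 -0.07] rot deg [-0.   0.4  0.1]
t 2.35 tcp [ 0.4957 -0.0296  0.1593] phi 1.507 q [-0.17 -0.01  1.61  0.    1.54 -1.68] F [ 0.8 -0.3  0.2] M [0.02 0.06 0.02] w 0.533
```

View pics/s2.png

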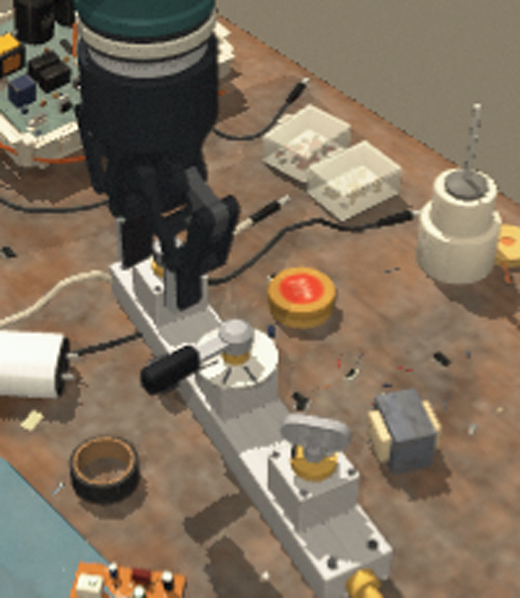

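The fingers are above the sleeve at about (170,365), straddling it along the bar. Now descending.

>>> play_rows(motion="-0.4 5 0 0 0 0;-0.4 9.2 0 0 0 0;-0.4 9.2 0 0 0 0;-0.4 9.2 0 0 0 0")

```text
time: 2.75
ee_pos: [0.4953, -0.0331, 0.068]
ee_rot: [[0.063, -0.0, -0.998], [0.998, 0.0, 0.063], [0.0, -1.0, 0.0]]
force: [1.3, 1.0, 0.6]
gripper_width: 0.525
```

```bash
python3 -c "
from h import *
save('scene','s3.png',(190,130,350,300),3)
go([.496,-.036,.067],1.5)"
```

```text
shift cm [-0.24  0.27  0.07] rot deg [ 0.2  0.5 -0. ]
t 2.8 tcp [ 0.4969 -0.0336  0.0697] phi 1.508 q [-0.18  0.06  1.73  0.    1.35 -1.69] F [ 0.8  0.4 -0.3] M [ 0.06 -0.02  0.04] w 0.53
```

View pics/s3.png

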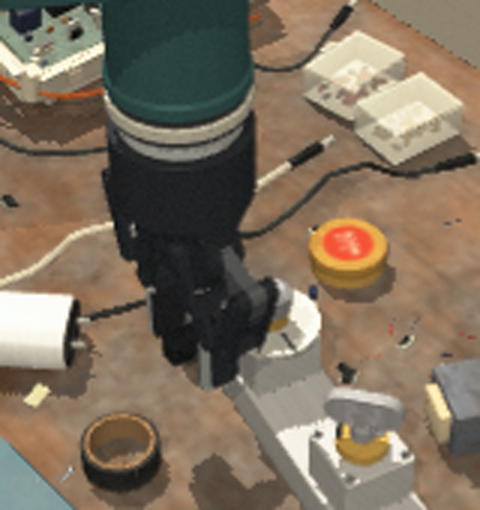

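The fingers straddle the sleeve at about (210,350). Now closing.

>>> play_rows(motion="0 0 0 0 0 0;0 0 0 0 0 0;0 0 0 0 0 0;0 0 0 0 0 0;0 0 0 0 0 0;0 0 0 0 0 0", claw=0.5, force=40)

```text
time: 3.4
ee_pos: [0.4973, -0.0348, 0.07]
ee_rot: [[0.065, 0.005, -0.998], [0.998, -0.001, 0.065], [-0.0, -1.0, -0.005]]
force: [-0.8, -0.1, 6.8]
gripper_width: 0.157
```

```bash
python3 -c "
from h import *
go([.5064,-.0674,.067],1.5+.65)"
```

```text
shift cm [-3.2   0.3  -1.12] rot deg [  0.3 -36.9  -0.1]
t 3.4 tcp [ 0.4973 -0.0348  0.07  ] phi 1.506 q [-0.18  0.06  1.73  0.    1.35 -1.69] F [-0.8 -0.1  6.8] M [-0.03  0.06 -0.  ] w 0.157
```

>>> play_rows(motion="-0.74 0 -0.05 0 -8 0;-1.46 0 -0.2 0 -16 0;-2.16 0 -0.46 0 -24 0;-2.81 0 -0.8 0 -32 0;-3.18 0 -1.06 0 -36.8 0;-3.18 0 -1.06 0 -36.8 0;-3.18 0 -1.06 0 -36.8 0;-3.18 0 -1.06 0 -36.8 0")

```text
time: 4.2
ee_pos: [0.5059, -0.0677, 0.0701]
ee_rot: [[-0.546, 0.005, -0.838], [0.838, -0.001, -0.546], [-0.004, -1.0, -0.003]]
force: [-0.2, -1.9, 5.8]
gripper_width: 0.154
```

```bash
python3 -c "
from h import *
go([.5064,-.0674,.067],1.5+.65)"
```

```text
shift cm [-0.    0.31 -0.06] rot deg [ 0.2 -0.1 -0.2]
t 4.2 tcp [ 0.5059 -0.0677  0.0701] phi 2.148 q [-0.24  0.09  1.7  -0.    1.35 -2.39] F [-0.2 -1.9  5.8] M [0.04 0.1  0.05] w 0.154
```

>>> play_rows(motion="0 0 0 0 0 0;0 0 0 0 0 0;0 0 0 0 0 0;0 0 0 0 0 0;0 -4 0 0 0 0;0 -8.5 0 0 0 0;0 -8.5 0 0 0 0", claw=4.5)

```text
time: 4.9
ee_pos: [0.5081, -0.0678, 0.1597]
ee_rot: [[-0.546, 0.013, -0.838], [0.838, -0.003, -0.546], [-0.01, -1.0, -0.01]]
force: [-0.0, -0.0, 1.3]
gripper_width: 0.525
```

```bash
python3 -c "
from h import *
go([.5287,-.1415,.16],.57)"
```

```text
shift cm [-7.3   0.02  2.3 ] rot deg [ 0.9 90.4 -0. ]
t 4.9 tcp [ 0.5081 -0.0678  0.1597] phi 2.149 q [-0.24  0.02  1.58  0.    1.52 -2.39] F [-0.  -0.   1.3] M [-0.01 -0.03 -0.01] w 0.525
```

>>> play_rows(motion="-7.3 0 2.3 0 60 0;-7.3 0 2.3 0 60 0;-7.3 0 2.3 0 60 0;-7.3 0 2.3 0 60 0;-7.3 0 2.3 0 60 0;-7.3 0 2.3 0 60 0;-7.3 0 2.3 0 60 0;-7.3 0 2.3 0 60 0")

```text
time: 5.7
ee_pos: [0.5245, -0.1405, 0.1517]
ee_rot: [[0.452, -0.001, -0.892], [0.892, 0.0, 0.452], [0.0, -1.0, 0.001]]
force: [0.5, -0.5, -0.2]
gripper_width: 0.531
```

>>> play_rows(motion="0 0 0 0 30.4 0;0 0 0 0 30.4 0;0 0 0 0 30.4 0;0 0 0 0 30.4 0;0 0 0 0 30.4 0;0 0 0 0 30.4 0")

```text
time: 6.3
ee_pos: [0.5246, -0.1406, 0.152]
ee_rot: [[0.84, -0.0, -0.543], [0.543, 0.0, 0.84], [-0.0, -1.0, 0.0]]
force: [-0.0, -0.2, 0.3]
gripper_width: 0.527
```

```bash
python3 -c "
from h import *
b=save('scene','s4.png',(220,110,380,310),3)
a=save('top','t4.png',(270,160,430,310),3)
A=cv2.imread('pics/s4.png');B=cv2.imread('pics/t4.png');B=cv2.copyMakeBorder(B,0,A.shape[0]-B.shape[0],0,0,0)
cv2.imwrite('pics/st4.png',cv2.resize(np.hstack([A,B]),None,fx=.8,fy=.8))
go([.5287,-.1415,.075],.57)"
```

```text
shift cm [ 0.29  7.72 -0.3 ] rot deg [-0.   0.2 -0. ]
t 6.4 tcp [ 0.5247 -0.1406  0.1522] phi 0.573 q [-0.37  0.1   1.51  0.    1.53 -0.94] F [-0.   0.1  0.9] M [-0.02 -0.07 -0.01] w 0.528
```

View pics/st4.png

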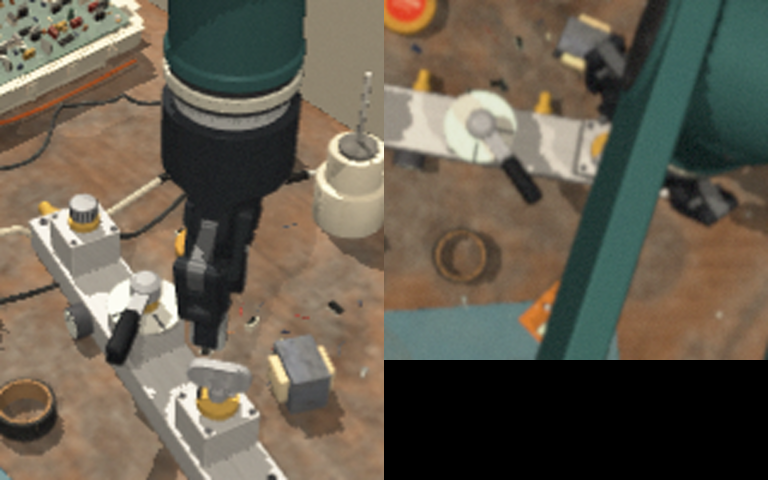

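The lever stands between the shut and open marks, so it looks half open. The gripper is over the spade blade. Next it descends onto the blade.

>>> play_rows(motion="0.3 4 -0.3 0 0 0;0.3 7.4 -0.3 0 0 0;0.3 7.4 -0.3 0 0 0;0.3 7.4 -0.3 0 0 0")

```text
time: 6.8
ee_pos: [0.5286, -0.1414, 0.0782]
ee_rot: [[0.841, -0.001, -0.541], [0.541, 0.001, 0.841], [-0.001, -1.0, 0.001]]
force: [1.0, 0.5, 0.8]
gripper_width: 0.531
```

>>> play_rows(motion="0 0 0 0 0 0;0 0 0 0 0 0;0 0 0 0 0 0;0 0 0 0 0 0;0 0 0 0 0 0;0 0 0 0 0 0", claw=0.2, force=40)

```text
time: 7.4
ee_pos: [0.5298, -0.1425, 0.0809]
ee_rot: [[0.842, 0.003, -0.54], [0.54, -0.002, 0.842], [0.001, -1.0, -0.004]]
force: [-2.6, -1.5, 6.8]
gripper_width: 0.124
```

```bash
python3 -c "
from h import *
b=save('scene','s5.png',(240,130,380,310),3)
go([.5287,-.1415,.078],.57)"
```

```text
shift cm [-0.04  0.3   0.15] rot deg [0.2 0.  0.1]
t 7.45 tcp [ 0.5298 -0.1425  0.081 ] phi 0.571 q [-0.37  0.16  1.59 -0.    1.38 -0.94] F [-1.5 -0.5  6.1] M [-0.2   0.39  0.04] w 0.124
```

View pics/s5.png

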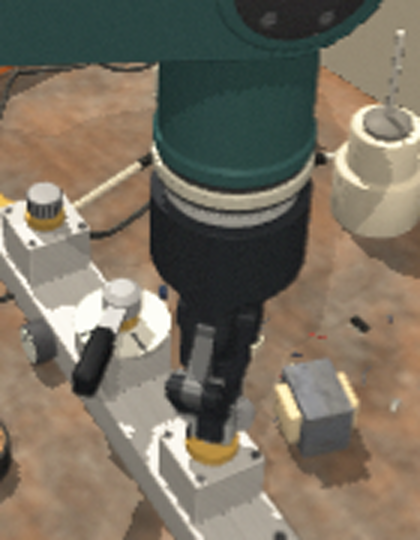

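>>> play_rows(motion="0 0 0 0 0 0;0 0 0 0 0 0;0 0 0 0 0 0;0 0 0 0 0 0", claw=0, force=60)

```text
time: 7.85
ee_pos: [0.5298, -0.1425, 0.081]
ee_rot: [[0.842, 0.003, -0.54], [0.54, -0.002, 0.842], [0.001, -1.0, -0.004]]
force: [-2.0, -1.4, 5.9]
gripper_width: 0.103
```

```bash
python3 -c "
from h import *
go([.5287,-.1415,.078],.57)"
```

```text
shift cm [-0.04  0.3   0.14] rot deg [0.2 0.  0.1]
t 7.85 tcp [ 0.5298 -0.1425  0.081 ] phi 0.571 q [-0.37  0.16  1.59 -0.    1.38 -0.94] F [-2.  -1.4  5.9] M [-0.22  0.47  0.04] w 0.103
```

>>> play_rows(motion="0 0 0 0 8 0;0 0 0 0 16 0;0 0 0 0 24 0;0 0 0 0 32 0;0 0 0 0 40 0;0 0 0 0 48 0;0 0 0 0 56 0;0 0 0 0 56 0")

```text
time: 8.65
ee_pos: [0.5282, -0.1426, 0.081]
ee_rot: [[0.917, -0.001, 0.398], [-0.398, -0.002, 0.917], [0.0, -1.0, -0.003]]
force: [-6.9, -1.2, 9.3]
gripper_width: 0.108
```

```bash
python3 -c "
from h import *
go([.5287,-.1415,.08],-1.778)"
```

```text
shift cm [0.   0.1  0.12] rot deg [ 0.1 78.4  0.1]
t 8.65 tcp [ 0.5282 -0.1426  0.081 ] phi -0.409 q [-0.37  0.16  1.6  -0.    1.39  0.04] F [-6.9 -1.2  9.3] M [-0.24  1.18 -0.01] w 0.108
```

>>> play_rows(motion="-0.09 0 -0.04 0 8 0;-0.09 0 -0.04 0 16 0;-0.09 0 -0.04 0 24 0;-0.09 0 -0.04 0 32 0;-0.09 0 -0.04 0 40 0;-0.09 0 -0.04 0 48 0;-0.09 0 -0.04 0 56 0;-0.09 0 -0.04 0 64 0")

```text
time: 9.45
ee_pos: [0.5271, -0.1412, 0.081]
ee_rot: [[0.042, -0.001, 0.999], [-0.999, 0.001, 0.042], [-0.001, -1.0, -0.001]]
force: [-8.6, 3.8, 9.9]
gripper_width: 0.102
```

```bash
python3 -c "
from h import *
go([.5287,-.1415,.08],-1.778)"
```

```text
shift cm [0.04 0.1  0.16] rot deg [ 0.1 14.3 -0. ]
t 9.45 tcp [ 0.5271 -0.1412  0.081 ] phi -1.529 q [-0.37  0.16  1.6   0.    1.39  1.16] F [-8.6  3.8  9.9] M [0.45 1.23 0.07] w 0.102
```

>>> play_rows(motion="0 0 0 0 4 0;0 0 0 0 8 0;0 0 0 0 11 0;0 0 0 0 11 0")

```text
time: 9.85
ee_pos: [0.5271, -0.1408, 0.0809]
ee_rot: [[-0.145, -0.001, 0.989], [-0.989, 0.001, -0.145], [-0.001, -1.0, -0.001]]
force: [-7.3, 2.6, 10.6]
gripper_width: 0.099
```

```bash
python3 -c "
from h import *
go([.5287,-.1415,.08],-1.778)"
```

```text
shift cm [0.04 0.09 0.17] rot deg [ 0.1  3.5 -0.1]
t 9.85 tcp [ 0.5271 -0.1408  0.0809] phi -1.716 q [-0.37  0.16  1.6   0.    1.39  1.35] F [-7.3  2.6 10.6] M [ 0.48  1.22 -0.09] w 0.099
```

>>> play_rows(motion="0 0 0 0 1.5 0;0 0 0 0 3 0;0 0 0 0 3 0")

```text
time: 10.15
ee_pos: [0.5271, -0.1407, 0.081]
ee_rot: [[-0.196, -0.001, 0.981], [-0.981, 0.001, -0.196], [-0.001, -1.0, -0.001]]
force: [-7.0, 2.3, 10.9]
gripper_width: 0.101
```

```bash
python3 -c "
from h import *
go([.5287,-.1415,.08],-1.778)"
```

```text
shift cm [0.05 0.1  0.17] rot deg [ 0.1  0.6 -0.1]
t 10.15 tcp [ 0.5271 -0.1407  0.081 ] phi -1.768 q [-0.37  0.16  1.6   0.    1.39  1.4 ] F [-7.   2.3 10.9] M [ 0.57  1.15 -0.03] w 0.101
```

>>> play_rows(motion="0 0 0 0 1.5 0;0 0 0 0 3 0;0 0 0 0 3 0")

```text
time: 10.45
ee_pos: [0.5271, -0.1406, 0.081]
ee_rot: [[-0.247, -0.001, 0.969], [-0.969, 0.001, -0.247], [-0.001, -1.0, -0.001]]
force: [-7.0, 3.2, 10.1]
gripper_width: 0.102
```

```bash
python3 -c "
from h import *
go([.5287,-.1415,.08],-1.778)"
```

```text
shift cm [0.05 0.1  0.17] rot deg [ 0.1 -2.4 -0.1]
t 10.45 tcp [ 0.5271 -0.1406  0.081 ] phi -1.821 q [-0.37  0.16  1.6   0.    1.39  1.46] F [-7.   3.2 10.1] M [ 0.62  1.22 -0.06] w 0.102
```

>>> play_rows(motion="0 0 0 0 1.5 0;0 0 0 0 3 0;0 0 0 0 3 0")

```text
time: 10.75
ee_pos: [0.5272, -0.1406, 0.081]
ee_rot: [[-0.297, -0.001, 0.955], [-0.955, 0.002, -0.297], [-0.001, -1.0, -0.001]]
force: [-6.8, 3.2, 9.8]
gripper_width: 0.102
```

```bash
python3 -c "
from h import *
go([.5287,-.1415,.08],-1.778)"
```

```text
shift cm [0.04 0.1  0.17] rot deg [ 0.1 -5.4 -0.1]
t 10.75 tcp [ 0.5272 -0.1406  0.081 ] phi -1.873 q [-0.37  0.16  1.6   0.    1.39  1.51] F [-6.8  3.2  9.8] M [0.63 1.26 0.05] w 0.102
```

```bash
python3 -c "
from h import *
b=save('scene','s6.png',(275,220,345,290),8)"
```

```text
(no output)
```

View pics/s6.png

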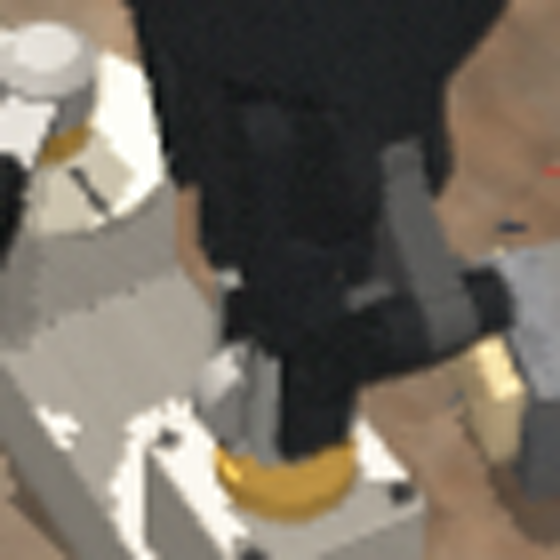

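The front end of the blade shows at (225,390). The blade is roughly across the bar and the screw has turned with the fingers. I'll continue to the stop.

>>> play_rows(motion="0 0 0 0 1.5 0;0 0 0 0 3 0;0 0 0 0 3 0")

```text
time: 11.1
ee_pos: [0.5272, -0.1406, 0.081]
ee_rot: [[-0.345, -0.001, 0.938], [-0.938, 0.001, -0.345], [-0.001, -1.0, -0.001]]
force: [-7.5, 3.5, 10.0]
gripper_width: 0.1
```

```bash
python3 -c "
from h import *
go([.5287,-.1415,.08],-1.778)"
```

```text
shift cm [0.03 0.1  0.17] rot deg [ 0.1 -8.3 -0.1]
t 11.1 tcp [ 0.5272 -0.1406  0.081 ] phi -1.923 q [-0.37  0.16  1.6   0.    1.39  1.56] F [-7.5  3.5 10. ] M [0.64 1.21 0.55] w 0.1
```

>>> play_rows(motion="0 0 0 0 1.5 0;0 0 0 0 3 0;0 0 0 0 3 0")

```text
time: 11.4
ee_pos: [0.5272, -0.1405, 0.0811]
ee_rot: [[-0.392, -0.001, 0.92], [-0.92, 0.001, -0.392], [-0.001, -1.0, -0.001]]
force: [-7.4, 3.1, 10.5]
gripper_width: 0.105
```

```bash
python3 -c "
from h import *
go([.5287,-.1415,.08],-1.778)"
```

```text
shift cm [0.03 0.11 0.18] rot deg [  0.1 -11.2  -0. ]
t 11.4 tcp [ 0.5272 -0.1405  0.0811] phi -1.974 q [-0.36  0.16  1.6   0.    1.39  1.61] F [-7.4  3.1 10.5] M [0.65 1.2  1.14] w 0.105
```

The moment about z rose from 0.05 to 0.55 to 1.14 N m over the last 6°, so the screw is seated. Contact came at a jaw angle of about -1.876. Backing off a quarter turn from there means going to a jaw angle of about -0.305, which is 95.7° counterclockwise from the present angle.

>>> play_rows(motion="0 0 0 0 -8 0;0 0 0 0 -16 0;0 0 0 0 -24 0;0 0 0 0 -32 0;0 0 0 0 -40 0;0 0 0 0 -48 0;0 0 0 0 -56 0;0 0 0 0 -60 0")

```text
time: 12.2
ee_pos: [0.5274, -0.1421, 0.081]
ee_rot: [[0.601, -0.0, 0.799], [-0.799, -0.001, 0.601], [0.001, -1.0, -0.001]]
force: [-6.3, -0.1, 8.9]
gripper_width: 0.101
```

>>> play_rows(motion="0 0 0 0 -8 0;0 0 0 0 -16 0;0 0 0 0 -24 0;0 0 0 0 -32 0;0 0 0 0 -35.7 0;0 0 0 0 -35.7 0;0 0 0 0 -35.7 0")

```text
time: 12.9
ee_pos: [0.5283, -0.1427, 0.081]
ee_rot: [[0.953, 0.002, 0.302], [-0.302, -0.003, 0.953], [0.003, -1.0, -0.002]]
force: [-4.8, -1.5, 7.4]
gripper_width: 0.107
```

```bash
python3 -c "
from h import *
go([.5287,-.1415,.08],-.305)
b=save('scene','s7.png',(265,215,345,285),5)
a=save('top','t7.png',(280,180,420,270),4)
A=cv2.imread('pics/s7.png');B=cv2.imread('pics/t7.png');B=cv2.copyMakeBorder(B,0,max(0,A.shape[0]-B.shape[0]),0,0,0)
A=cv2.copyMakeBorder(A,0,B.shape[0]-A.shape[0],0,0,0)
C=np.hstack([A,B]);print(C.shape);cv2.imwrite('pics/st7.png',cv2.resize(C,None,fx=.82,fy=.82))
"
```

```text
shift cm [0.01 0.1  0.13] rot deg [ 0.1 -0.1  0.2]
t 12.9 tcp [ 0.5283 -0.1427  0.081 ] phi -0.307 q [-0.37  0.16  1.6  -0.    1.38 -0.06] F [-4.8 -1.5  7.4] M [-0.28  0.67  0.06] w 0.107
(360, 960, 3)
```

View pics/st7.png

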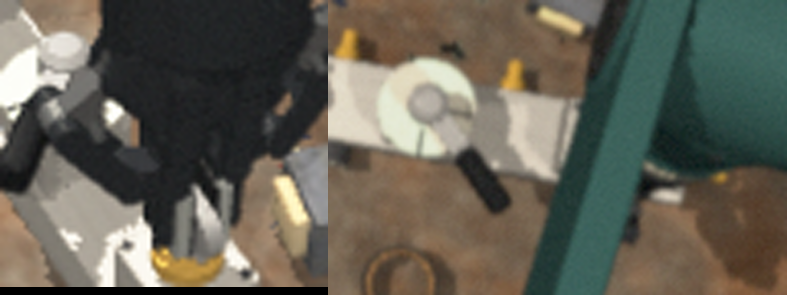

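The blade angle can't be judged between the fingers, and the contact angle was about 0.1 rad off the camera estimate. I'll let go, step aside, measure the blade from above and grip again.

>>> play_rows(motion="0 0 0 0 0 0;0 0 0 0 0 0;0 0 0 0 0 0;0 0 0 0 0 0;0 -4 0 0 0 0;0 -9 0 0 0 0;0 -9 0 0 0 0", claw=4.5)

```text
time: 13.7
ee_pos: [0.532, -0.1429, 0.1769]
ee_rot: [[0.953, 0.015, 0.302], [-0.302, -0.005, 0.953], [0.016, -1.0, -0.001]]
force: [-0.5, -0.7, 1.0]
gripper_width: 0.528
```

>>> play_rows(motion="5.4 0 -17 0 0 0;5.4 0 -17 0 0 0;5.4 0 -17 0 0 0;5.4 0 -17 0 0 0;5.4 0 -17 0 0 0;5.4 0 -17 0 0 0")

```text
time: 14.3
ee_pos: [0.5278, -0.3201, 0.1676]
ee_rot: [[0.953, -0.0, 0.303], [-0.303, 0.001, 0.953], [-0.001, -1.0, 0.001]]
force: [0.3, -0.3, 0.6]
gripper_width: 0.527
```

```bash
python3 -c "
from h import *
go([.5283,-.1427,.17],-.305)
a=sum(optics.capture('top').astype(float) for _ in range(4))/4
cv2.imwrite('pics/t8.png',cv2.resize(a[190:250,290:400,::-1].astype(np.uint8),None,fx=7,fy=7,interpolation=cv2.INTER_CUBIC))
"
```

```text
shift cm [-5.34 -0.21 16.92] rot deg [-0.1 -0.2 -0. ]
t 14.3 tcp [ 0.5278 -0.3201  0.1676] phi -0.308 q [-0.64  0.26  1.3   0.    1.58 -0.33] F [ 0.3 -0.3  0.6] M [ 0.03 -0.05 -0.01] w 0.527
```

View pics/t8.png

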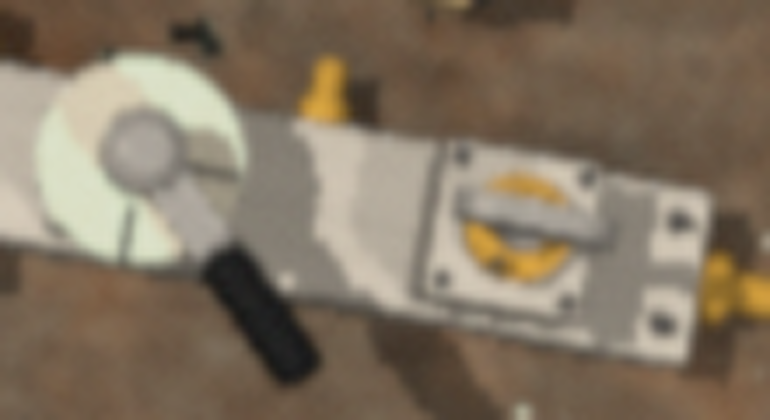

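Blade ends are at about (458,203) and (608,228). The lever hub is at (143,150), with the sleeve running from (222,258) to (297,368).

```bash
python3 -c "
from h import *
F=lambda u,v,z:at('top',(290+(u+.5)/7-.5,190+(v+.5)/7-.5),z)[:2]
b=F(608,228,.105)-F(458,203,.105);print('blade world',np.arctan2(b[1],b[0]),np.linalg.norm(b),(F(608,228,.105)+F(458,203,.105))/2,'theta',np.arctan2(b[1],b[0])+np.pi+.208)
for h in ((143,150,.105),(143,150,.1)):
  l=F(260,313,.096)-F(*h);print('lever',np.arctan2(l[1],l[0])+np.pi+.208)
l=F(260,313,.096)-[.5502,-.0389];print('lever',np.arctan2(l[1],l[0])+np.pi+.208,np.linalg.norm(l))
l=F(297,368,.096)-F(222,258,.096);print('sleeve dir',np.arctan2(l[1],l[0])+np.pi+.208)
"
python3 - <<'E'
import sys;sys.path.insert(0,'.')
from h import *
I=cv2.imread('pics/t8.png')
# sleeve axis by dark pixels
g=I.max(2)[230:400,190:340]; ys,xs=np.nonzero(g<50); 
c=np.c_[xs+190,ys+230].astype(float)
n,L,s,_=cv2.connectedComponentsWithStats((g<60).astype(np.uint8)); k=1+np.argmax(s[1:,4]); ys,xs=np.nonzero(L==k)
P=np.array([at('top',(290+(x+190.5)/7-.5,190+(y+230.5)/7-.5),.096)[:2] for x,y in zip(xs[::7],ys[::7])])
m=P.mean(0);u=np.linalg.svd(P-m)[2][0];u*=-np.sign(u[0]);print('sleeve pca',m,np.arctan2(u[1],u[0])%(2*np.pi)-np.pi+.208)
r=m-[.5502,-.0389];print(np.arctan2(r[1],r[0])+np.pi+.208,np.linalg.norm(r))
E
```

```text
blade world -1.7659205913052216 0.03977534428944893 [ 0.52820894 -0.13816581] theta 1.5836720622845715
lever 0.8146749264296658
lever 0.803110470242969
lever 0.7558091602421759 0.05282215862085152
sleeve dir 0.7695416352367117
sleeve pca [ 0.50415629 -0.06679047] 0.805945899855393
0.752628693594015 0.05383215889215963
```

The blade measures 1.58, so the stop-based reckoning holds and the earlier grip was simply skewed. The lever measures about 0.75–0.81. I'll grip again flush at a jaw angle of -0.208.

```bash
python3 -c "
from h import *
go([.5278,-.1415,.165],-.208)"
```

```text
shift cm [-5.37  0.35 16.87] rot deg [-0.  -5.6  0. ]
t 14.5 tcp [ 0.5283 -0.3185  0.1684] phi -0.305 q [-0.63  0.25  1.3   0.    1.58 -0.33] F [0.3 0.  0. ] M [ 0.05  0.03 -0.01] w 0.526
```

>>> play_rows(motion="-5.4 0.4 16.9 0 -5.6 0;-5.4 0.4 16.9 0 -5.6 0;-5.4 0.4 16.9 0 -5.6 0;-5.4 0.4 16.9 0 -5.6 0;-5.4 0.4 16.9 0 -5.6 0;-5.4 0.4 16.9 0 -5.6 0;-5.4 0.4 16.9 0 -5.6 0")

```text
time: 15.2
ee_pos: [0.5277, -0.1429, 0.1646]
ee_rot: [[0.978, 0.001, 0.208], [-0.208, -0.001, 0.978], [0.001, -1.0, -0.001]]
force: [-0.2, -0.7, 0.3]
gripper_width: 0.522
```

```bash
python3 -c "
from h import *
go([.5278,-.1415,.078],-.208)"
```

```text
shift cm [-0.02  8.66  0.14] rot deg [ 0.  -0.1  0. ]
t 15.2 tcp [ 0.5277 -0.1429  0.1646] phi -0.209 q [-0.37  0.1   1.49 -0.    1.55 -0.16] F [-0.2 -0.7  0.3] M [-0.04 -0.04  0.02] w 0.522
```

>>> play_rows(motion="0 4 0.1 0 0 0;0 8.6 0.1 0 0 0;0 8.6 0.1 0 0 0;0 8.6 0.1 0 0 0")

```text
time: 15.6
ee_pos: [0.5272, -0.1423, 0.0779]
ee_rot: [[0.978, -0.002, 0.209], [-0.209, 0.001, 0.978], [-0.002, -1.0, 0.0]]
force: [-0.1, -0.5, 0.2]
gripper_width: 0.527
```

>>> play_rows(motion="0 0 0 0 0 0;0 0 0 0 0 0;0 0 0 0 0 0;0 0 0 0 0 0;0 0 0 0 0 0;0 0 0 0 0 0;0 0 0 0 0 0;0 0 0 0 0 0", claw=0, force=50)

```text
time: 16.4
ee_pos: [0.5285, -0.1425, 0.0827]
ee_rot: [[0.978, 0.003, 0.208], [-0.208, -0.003, 0.978], [0.003, -1.0, -0.002]]
force: [-4.6, -1.1, 10.2]
gripper_width: 0.083
```

```bash
python3 -c "
from h import *
go([.5278,-.1415,.078],-.208)
save('scene','s9.png',(235,180,355,290),5)
"
```

```text
shift cm [-0.09  0.47  0.08] rot deg [ 0.1 -0.1  0.2]
t 16.4 tcp [ 0.5285 -0.1425  0.0827] phi -0.21 q [-0.37  0.16  1.6  -0.    1.39 -0.16] F [-4.6 -1.1 10.2] M [0.07 1.05 0.  ] w 0.083
```

View pics/s9.png

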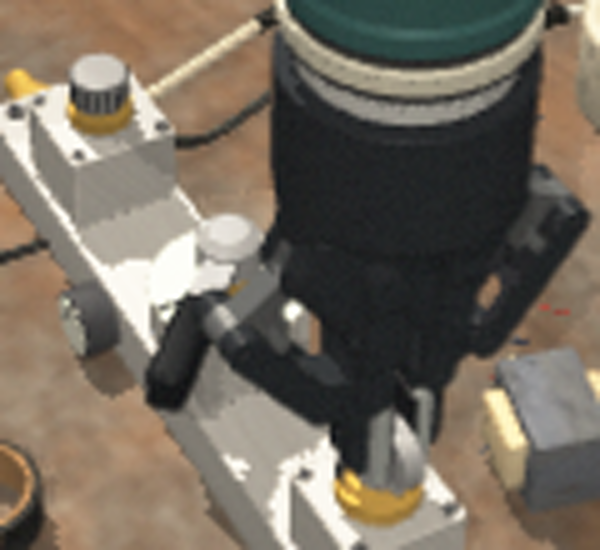

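The picture shows the blade end between the pads at (405,450), along the bar, with the lever undisturbed. The opening is now 0.083, against 0.103 for the skewed grip, so the fingers are flush. Moment about z is 0. Handing in.

```bash
python3 -c "
from h import *
print(env.sign_off())"
```

```text
the job is handed in; nothing more can be done
None
```

The job is done and handed in at about 16.4 s, but no verdict comes back. The lever is at half, and the oval-headed screw was seated and backed off a quarter turn, with the fingers still gripping its head.

- **Lever:** I gripped the sleeve and turned it from about 0.14 to 0.785 rad by the arm's own reading. The top picture afterwards gave 0.75 to 0.81 depending on how I measured it, which agrees within pixel accuracy.
- **Oval-headed screw:** I turned it clockwise until the moment about its axis rose to 1.1 N m at the stop. The stop came about 0.1 rad later than the camera estimate, because the first grip was skewed on the blade, so I measured the quarter turn from the contact angle.
- **Check and final grip:** I let go to look, and from above the blade measured 1.58 rad against a target of 1.571. I then gripped it again, flush with the bar, at 50 N. The final moment about its axis was 0, with about 10 N on the wrist.
- **Other parts:** I never touched the round screw or the loose parts. I judged this by eye from the pictures and did not measure their positions again.

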